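# Take the camera off the microscope's side port and hold it mount down

## Robot

A 6-joint arm with a two-finger parallel gripper is mounted at the origin on the work surface. World frame = base frame: x ahead of the robot, y to its left, z up, the work surface at z = 0. Lengths are in m, angles in rad, forces in N, time in s.
With the tool pointing down it reaches from about 0.3 to 0.875 m from the base axis. Payload 6.4 kg.
Tool frame: the origin (TCP) lies on the front face of the gripper's body, between the roots of the fingers; the fingertips stand 73 mm ahead of it and the grasp point (between the pads) lies ctrl.pinch_z ahead of it (ctrl.pinch_z is the distance from the TCP to the grasp point, in m); z points along the fingers, x is the direction in which the jaws open and shut, and the axes are right-handed (so a half turn about z gives the same grasp; the last joint's range is limited). The gripper opens to 85 mm and grips with 20 to 120 N. Pads are 22 mm wide; open, the fingers measure 114 mm over their backs; the gripper's body (76 mm by 85 mm) begins 54 mm behind the grasp point. The pads swing forward as they close: fully open they stand 13 mm farther back than shut.
Start: joints at [1.092, 0.181, 1.607, -0, 1.354, -0.206], TCP at [0.155, 0.554, 0.304] pointing down, gripper open.
Joint ranges: [-2.99, 2.99], [-0.89, 2.07], [0.3, 2.58], [-1.14, 4.28], [0, 2.63], [-3.12, 3.12]. Speed limits (rad/s): [2.57, 2.57, 3.01, 3.14, 3.14, 3.14].

## Interface

Orientations are given as a unit quaternion [w, x, y, z].
In Python, from bench import ctrl gives the robot as it stands.
- The arm moves only by the tool move_arm, never from a script. Its argument "rows" is text: rows parted by semicolons, each of 7 numbers parted by spaces: the shift along the tool's x, y, z in cm, then the turn, a rotation vector about the tool's x, y, z in degrees, then the opening, from 0 (shut) to 1 (fully open). In form: x y z rx ry rz grip; .... A call has 1 to 20 rows; each row shifts and turns the commanded pose from where the row before left it, along the tool's axes as they then stand; what a row does not reach is not made up. A row lasts 1/10 s, in which the tool goes at most 50 mm and 8.59 degrees, less where a joint would pass 70% of its speed; a pose out of reach is approached as far as the arm can. A call with a gripper value outside its range is refused whole. The fingers move at their own pace and stop on an object; the grip force is fixed at half the most. Time passes only in rows, so rows that do not move let the fingers close. It gives the time, the measured TCP pose, the force and the opening at its end, in the units of the state.
- ctrl.get_obs(): the state, without advancing time (a new reading comes with each control period).
- ctrl.camera(name): name is "scene" or "top" or "wrist"; returns a dict with "color" (480x640x3 uint8, blue, green, red), "fx", "fy", "cx", "cy" (pixels), "rvec" (rotation vector, rad) and "tvec" (3), from world to camera coordinates, as OpenCV has them. Camera axes: x right, y down, z forward; pixel columns grow to the right and rows downward; lengths in m; the calibration is good to about 2 mm. The wrist camera is an equidistant fisheye: a pixel r from the principal point sees the ray r / f radians off the axis. A picture is of the moment at which its call begins. There is no depth.
- ctrl.hand_in(): hands the job in, once; it reports no verdict.
Trained networks look in the newest picture that a camera, given by its name, has taken for a name from the list of things; names that differ only in an ending like _2 or _b are one class to them, and where a whole thing is asked for, a point or a joint stands for the part that bears it (a point fixed in the world has none). Each returns a list of dicts, best first, with "confidence" (0 to 1); they miss things now and then, are a little off and sometimes report something else, mostly with a low value. They report only what shows in the picture. A call takes as long as a camera call. They do not tell look-alikes from the thing itself.
- ctrl.look_for(camera, query): "bbox" ([left, top, right, bottom] in pixels, round what is visible of it).
- ctrl.trace(camera, query): "region" (480x640 bool, what is visible of it) and "bbox" ([left, top, right, bottom] in pixels, round what is visible of it).
The state is a dict: "time_s": time; "q": joint angles; "dq": joint speeds; "joint_efforts": joint torques, N m; "eef_pos": TCP position; "eef_rot": TCP orientation; "wrist_force": force on the tool from outside, world axes, zero at the start; "torque": the same for the moment, N m; "opening": opening from 0.0 (shut) to 1.0 (fully open).
Only numpy, scipy, OpenCV 4.12 (cv2) and the standard library are available. Lean on these libraries where they do the work, as an engineer would, in place of code of your own. Each camera call takes 0.05 s, during which the arm holds its last target.

## Task

Take the digital camera off the side port of the inverted microscope: turn the knurled clamp screw on top of the port anticlockwise until the camera is free, draw the camera straight out, and turn it so that its open mount faces straight down and no dust can settle on the sensor. Finish holding it still in the gripper like that, at least a hand's breadth (100 mm) clear of both the bench and the port. On the way never let the mount point upward, do not set the camera down, and leave the other things on the bench where they are.

Things in the scene. Friction and masses are not known exactly. Their poses are not given: they have to be found in the camera images.
- microscope: Fixed inverted microscope: white stand 400 x 200 mm, black stage (230 x 210 mm) with its top at 227 mm, lamp pillar to 505 mm at its +x end, eyepieces at -x. Origin on the bench under the objective, z up. Its camera port (black tube 44 mm across, ending in an aluminium clamp collar 54 mm across, 28 mm long) sticks out level on the -y side, axis at x = 0, 130 mm up; stage edge at y = -105 mm.
- port_mouth (a point): Centre of the collar's open end face, on the port axis, at y = -208 mm of the microscope. Axes as the microscope's: -y points straight out of the port, the way the camera is drawn. The round bore behind it is 31.2 mm wide and 28 mm deep.
- screw_head (a point): Centre of the clamp screw's head: upright knurled steel cylinder, 24 mm across, 20 mm tall, on a thin stem on top of the collar, 14 mm behind its open face; 48 mm above the port axis when tight. Below the head 10 mm are free above the collar; nothing near is taller but the stage, 89 mm away. Turns about the vertical.
- screw (a joint): Clamp screw's angle in rad: 0 fully tight, grows when turned anticlockwise seen from above, stops at 3.6. Starts between 0 and 0.4. It rises 1.6 mm per rad and stays where left (friction about 0.08 N m). Its pin sits in a groove of the camera's sleeve and locks the camera; it is clear of it above 2.6.
- camera: Loose grey camera, 220 to 370 g, no cable. Origin: middle of its box housing, 46 (x) by 60 (y) by 46 mm (z). +y points out of the mount: flange 40 mm across, 6 mm thick, then a round sleeve 30 mm across, 26 mm long. At the start the sleeve is fully in the bore, flange at the collar, z up, sagging 2 to 3 degrees; the housing hangs outside, its underside about 105 mm above the bench.
- mount (a point): Centre of the open end of the camera's sleeve, where the sensor looks out: 62 mm from the camera's origin along its +y. Axes as the camera's.
- media_bottle: Bystander: clear bottle with blue cap, 62 mm in diameter, 115 mm tall, upright on the bench. Origin at the centre of its underside.
- tissue_box: Bystander: green carton 75 x 110 x 55 mm lying on the bench. Origin at the centre of its underside.
- petri_dish: Bystander: shut clear dish, 93 mm in diameter, 16 mm tall, on the bench. Origin at the centre of its underside.
- dust_cap: Bystander: grey plastic cap, 34 mm in diameter, 10 mm tall, on the bench. Origin at the centre of its underside.
Mind the look-alikes: they are no part of the job. What is shaped like the camera but green or turquoise is not meant.

How it is judged:
On the way, in this order (a step that is already met when the one before it is completed fails the run):
1. the clamp screw is loosened while the camera is still home in the port (value of joint screw above 2.6 rad and distance between port_mouth and camera below 0.045 m), for 0.1 s.
2. the camera is drawn out of the port in the gripper (y of mount in the frame of port_mouth below -0.004 m and contact force between the fingers and camera above 1 N), for 0.1 s.
At the end, for the whole second after the job is handed in: The camera is held still by the fingers alone (under 30 mm/s), its mount within 15 degrees of straight down, the mount's end over 95 mm above the bench and over 95 mm from the port's mouth, nothing else touching it, the clamp screw still loosened (over 2.3 rad) (angle between camera's own y axis and vertical above 2.88 rad and height (world z) of mount above 0.095 m and distance between mount and port_mouth above 0.095 m and contact force between the fingers and camera above 1 N and contact force between camera and microscope below 0.1 N and contact force between camera and media_bottle below 0.1 N and contact force between camera and tissue_box below 0.1 N and contact force between camera and dust_cap below 0.1 N and contact force between camera and petri_dish below 0.1 N and linear speed of camera below 0.03 m/s and angular speed of camera below 0.3 rad/s and value of joint screw above 2.3 rad); the arm keeps its last pose, push and grip.
It fails at once if the camera's mount pointed upward by more than 40 degrees (angle between camera's own y axis and vertical below 0.87 rad).
It fails at once if the camera was dropped or set down on the bench (height (world z) of camera below 0.07 m).
It fails at once if another thing on the bench was moved by more than 30 mm (distance of any of media_bottle, tissue_box, petri_dish, dust_cap from where it was at the start of the episode above 0.03 m).
It also fails if it takes over 54 s, if anything falls off the work surface, if the arm or the gripper's body presses on something with over 40 N, if the wrist force passes 120 N, or if a joint passes its speed limit or range.

## Working session

There is one attempt and no reset: what is moved stays moved. The work goes in short steps, Python scripts to look and compute and a tool call to move; the robot and the scene stay as the last step left them, time stands still between calls to the robot, and variables do not carry over. Pictures are saved under pics/ and viewed, and the job is handed in when it is done.

Besides the shell and the picture viewer there is one more tool, called after "Emit:" as name(argument=value, ...) on one line, values as JSON. move_arm: Moves the arm, as the interface text tells. Its arguments: {"type":"object","properties":{"rows":{"type":"string"}},"required":["rows"]}

```bash
ls; mkdir -p pics; python3 - <<'E'
from bench import ctrl
import cv2
o=ctrl.get_obs();print({k:(v.round(3).tolist() if hasattr(v,'round') and hasattr(v,'tolist') else v) for k,v in o.items()}, ctrl.pinch_z)
for n in ["scene","top","wrist"]:
    c=ctrl.camera(n);cv2.imwrite(f"pics/{n}0.png",c["color"])
    print(n,c["fx"],c["fy"],c["cx"],c["cy"],c["rvec"],c["tvec"])
    for q in ["microscope","screw_head","camera","media_bottle","tissue_box","petri_dish","dust_cap"]:
        print(q,[(round(float(d["confidence"]),2),[int(x) for x in d["bbox"]]) for d in ctrl.look_for(n,q)])
E
```

```text
pics
{'time_s': 0.0, 'q': [1.092, 0.182, 1.608, 0.0, 1.354, -0.206], 'dq': [-0.001, -0.001, -0.0, 0.001, -0.0, 0.001], 'joint_efforts': [0.0, -44.488, -35.133, -0.0, 0.009, -0.0], 'eef_pos': [0.155, 0.553, 0.303], 'eef_rot': [0.0, 0.797, 0.604, -0.001], 'wrist_force': [-0.28, 0.411, 0.332], 'torque': [-0.054, -0.032, 0.042], 'opening': 0.9960547889568159} 0.0539
scene 513.163693011097 513.163693011097 320.3138804577485 235.20746457559628 [ 2.1583428   0.66544382 -0.35645519] [-0.4633913  -0.11585035  1.34932333]
microscope [(0.7, [278, 0, 489, 243]), (0.64, [119, 356, 203, 446])]
screw_head [(0.7, [302, 184, 335, 219]), (0.45, [326, 163, 340, 175])]
camera [(0.84, [301, 184, 338, 220]), (0.77, [293, 259, 339, 297]), (0.64, [240, 232, 281, 274])]
media_bottle []
tissue_box [(0.86, [118, 357, 201, 446])]
petri_dish [(0.7, [325, 162, 336, 177]), (0.69, [220, 322, 271, 369])]
dust_cap [(0.52, [151, 321, 172, 334])]
top 516.8630147599256 516.8630147599256 320.77182464494115 246.04961664258482 [ 2.16353291 -2.11555471  0.20431771] [-0.03062879  0.58436894  1.12790738]
microscope [(0.82, [74, 99, 268, 407])]
screw_head []
camera [(0.79, [320, 228, 344, 265]), (0.58, [266, 255, 301, 285]), (0.56, [304, 299, 344, 323])]
media_bottle [(0.93, [425, 176, 459, 207])]
tissue_box [(0.67, [462, 243, 525, 291]), (0.31, [250, 261, 264, 274])]
petri_dish [(0.74, [402, 237, 441, 276]), (0.34, [434, 317, 446, 333])]
dust_cap [(0.72, [432, 319, 445, 329]), (0.7, [251, 258, 266, 270])]
wrist 371.64829954431775 371.64829954431775 323.8475766943097 240.7548453415379 [-2.2957417  -1.74103495 -0.27294587] [-0.57481566 -0.03953751  0.38124209]
microscope [(0.95, [123, 374, 265, 477])]
screw_head []
camera [(0.51, [38, 427, 47, 444])]
media_bottle []
tissue_box [(0.52, [0, 452, 18, 480])]
petri_dish []
dust_cap []
```

View pics/scene0.png

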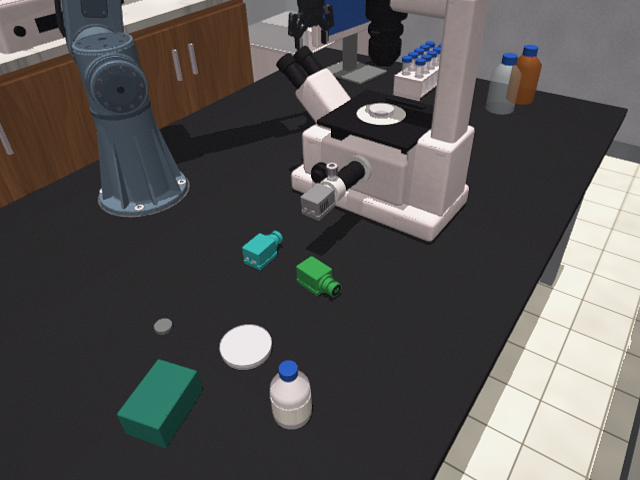

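View pics/top0.png

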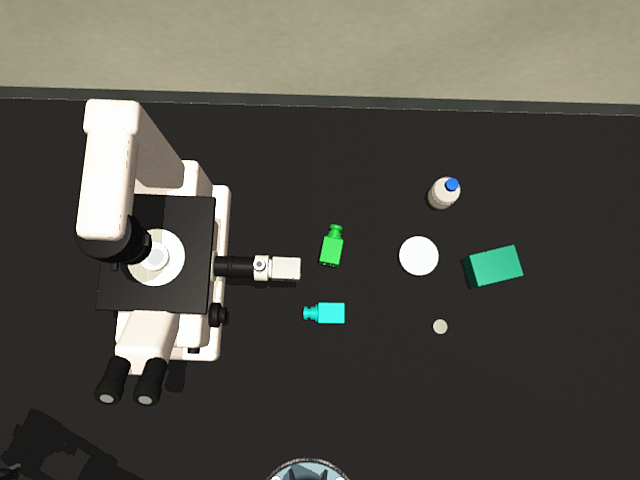

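View pics/wrist0.png

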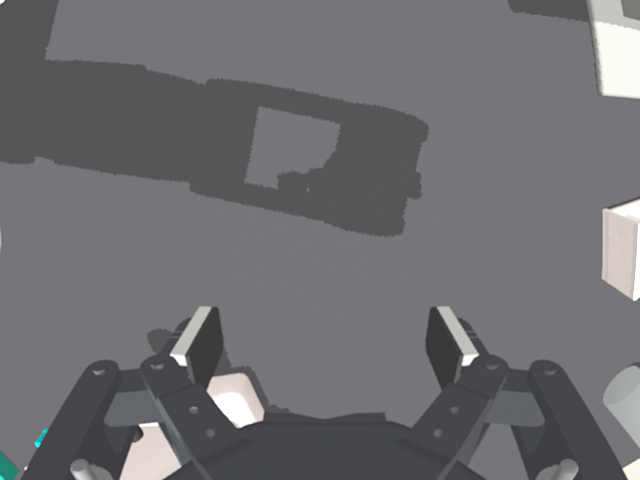

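```bash
cat > h.py <<'E'
import numpy as np,cv2
from bench import ctrl
from scipy.spatial.transform import Rotation as R
def P(c):
    Rm=cv2.Rodrigues(np.array(c["rvec"],float))[0];t=np.array(c["tvec"],float).reshape(3);return Rm,t
def proj(c,p,fish=False):
    Rm,t=P(c);p=np.atleast_2d(p);q=p@Rm.T+t
    if fish:
        r=np.hypot(q[:,0],q[:,1]);th=np.arctan2(r,q[:,2]);s=th/np.maximum(r,1e-9);return np.c_[c["fx"]*q[:,0]*s+c["cx"],c["fy"]*q[:,1]*s+c["cy"]]
    return np.c_[c["fx"]*q[:,0]/q[:,2]+c["cx"],c["fy"]*q[:,1]/q[:,2]+c["cy"]]
def ray(c,uv,fish=False):
    Rm,t=P(c);x=(uv[0]-c["cx"])/c["fx"];y=(uv[1]-c["cy"])/c["fy"]
    if fish:
        th=np.hypot(x,y);d=np.array([x/th*np.sin(th),y/th*np.sin(th),np.cos(th)])
    else: d=np.array([x,y,1.])
    return -Rm.T@t,(Rm.T@d)/np.linalg.norm(d)
def atz(c,uv,z,fish=False):
    o,d=ray(c,uv,fish);return o+d*(z-o[2])/d[2]
def crop(img,u0,v0,u1,v1,name,s=5):
    cv2.imwrite(name,cv2.resize(img[v0:v1,u0:u1],None,fx=s,fy=s,interpolation=cv2.INTER_CUBIC))
E
python3 - <<'E'
from h import *
a=ctrl.camera("scene");b=ctrl.camera("top")
ia=cv2.resize(a["color"][140:240,270:400],None,fx=4,fy=4,interpolation=2)
ib=cv2.resize(b["color"][230:310,190:320],None,fx=4,fy=4,interpolation=2)
cv2.imwrite("pics/c1.png",np.vstack([ia,ib])[:,:])
print(ia.shape,ib.shape)
print("screw z.2 top",atz(b,(260.5,264.5),.188), "cam tail",atz(b,(300,268),.153))
print(ray(a,(320,240))[0],ray(b,(320,240))[0])
E
```

```text
(400, 520, 3) (320, 520, 3)
screw z.2 top [0.52076793 0.10412    0.188     ] cam tail [0.52011684 0.02605939 0.153     ]
[ 1.0439831  -0.65414884  0.72870764] [0.38273894 0.00167876 1.21165519]
```

View pics/c1.png

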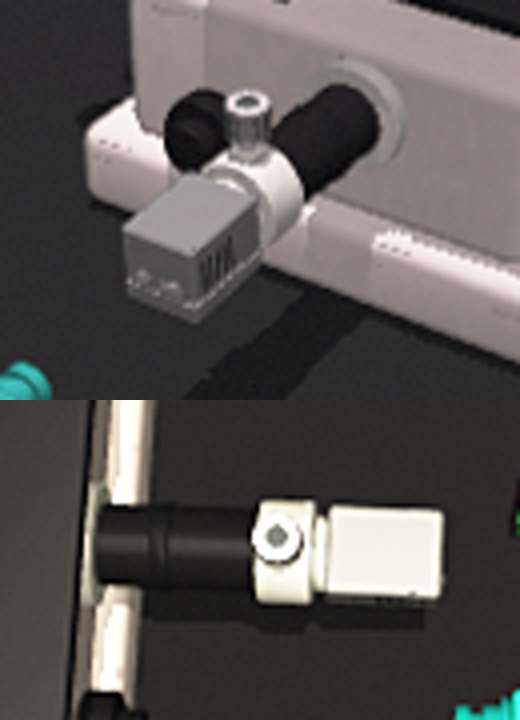

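```bash
python3 - <<'E'
from h import *
from scipy.optimize import least_squares
a=ctrl.camera("scene");b=ctrl.camera("top")
A=lambda u,v:(270+u/4-.4,140+v/4-.4); B=lambda u,v:(190+u/4-.4,230+(v-400)/4-.4)
# mic-frame-rel to mouth: screw top (0,14mm,58mm)+z.13
def pts(p):
    x,y,yaw,sag,dth=p
    Rz=R.from_euler('z',yaw).as_matrix(); m=np.array([x,y,.13])
    S=m+Rz@np.array([0,.014,.0583+dth])
    # camera origin: flange 6mm then housing 30
    C=m+np.array([0,0,-.0005])
    Rc=Rz@R.from_euler('x',sag).as_matrix()
    corners=[C+Rc@np.array([sx*.023,-.036+sy*.030,.023]) for sx,sy in((1,1),(1,-1),(-1,-1),(-1,1))]
    return S,np.array(corners),C+Rc@np.array([0,-.036,0]),Rc
obsB=np.array([B(330,506),B(442,510),B(440,598),B(328,594)]); sB=np.array(B(277,538)); sA=np.array(A(248,100))
obsA=np.array([A(258,205),A(190,255)]) # 
def res(p):
    S,c,_,_=pts(p)
    r=[proj(b,S)[0]-sB,proj(a,S)[0]-sA]
    r+=list(proj(b,c)-obsB)
    return np.concatenate([np.ravel(r),[(p[4]-.0003)/.0003*.5,(p[3]-.044)/.009]])
s=least_squares(res,[.52,.09,0,.04,0]);print(s.x,s.fun.round(1))
S,c,C,Rc=pts(s.x);print("screwtop",S,"cam",C,"\n",proj(a,c),proj(b,c),obsB, proj(a,S))
img=a["color"].copy()
i2=b["color"].copy()
big=cv2.resize(img[140:240,270:400],None,fx=6,fy=6,interpolation=2);
for q in np.vstack([proj(a,c),proj(a,S)]): cv2.circle(big,tuple(((q-[270,140])*6+3).astype(int)),3,(0,0,255),-1)
cv2.imwrite("pics/c2.png",big)
for q in [(k) for k in ("camera","dust_cap")]: pass
print("teal",atz(b,(324,313),.03),"green",atz(b,(332,247),.03))
E
```

```text
[ 5.21433294e-01  9.29711552e-02 -1.23348245e-02  4.53219159e-02
  4.50993274e-04] [ 0.2 -0.1 -1.2  1.  -0.6 -0.3  0.4 -0.1  0.  -0.  -1.2 -0.2  0.3  0.1]
screwtop [0.52160598 0.10697009 0.18875099] cam [0.52098971 0.05701086 0.12786897] 
 [[333.9264511  188.5132859 ]
 [316.90136988 203.33944296]
 [298.59464499 196.22664976]
 [315.89128181 181.93641237]] [[271.53600368 255.77072157]
 [300.50906055 257.00091399]
 [299.62232319 279.05063438]
 [270.4308297  277.88451999]] [[272.1 256.1]
 [300.1 257.1]
 [299.6 279.1]
 [271.6 278.1]] [[330.36632131 165.60482529]]
teal [ 0.43445948 -0.0283795   0.03      ] green [ 0.58690313 -0.0439677   0.03      ]
```

View pics/c2.png

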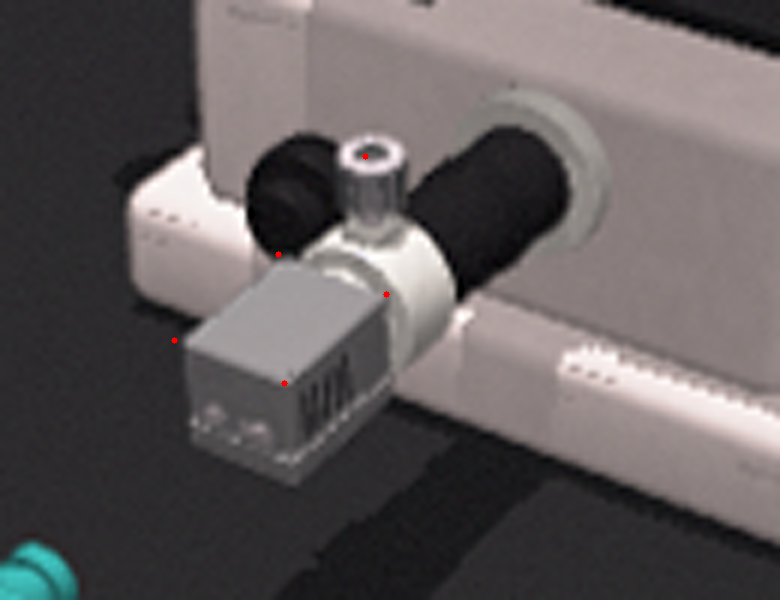

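```bash
python3 - <<'E'
from h import *
a=ctrl.camera("scene");b=ctrl.camera("top")
def tri(ua,ub):
    o1,d1=ray(a,ua);o2,d2=ray(b,ub)
    M=np.c_[d1,-d2];s=np.linalg.lstsq(M,o2-o1,rcond=None)[0]
    p,q=o1+d1*s[0],o2+d2*s[1];return (p+q)/2,np.linalg.norm(p-q)
for u in [(287,63),(303,55)]:
  for v in [(107,398),(146,400)]: print(u,v,tri(u,v))
print("condenser",tri((385,55),(115,250)))
o=ctrl.get_obs();print(o["eef_pos"],R.from_quat(np.roll(o["eef_rot"],-1)).as_matrix().round(3))
E
```

```text
(287, 63) (107, 398) (array([0.25914858, 0.33493501, 0.28833132]), np.float64(0.03273612376476772))
(287, 63) (146, 400) (array([0.27506082, 0.28006701, 0.30310569]), np.float64(0.012447862592155244))
(303, 55) (107, 398) (array([0.27618065, 0.34455524, 0.30343526]), np.float64(0.009751853365448728))
(303, 55) (146, 400) (array([0.29254494, 0.28795107, 0.31998472]), np.float64(0.052527867991988525))
condenser (array([0.51633214, 0.33093799, 0.35070917]), np.float64(0.0031002578504682947))
[0.1548952  0.55375455 0.30389522] [[ 0.269  0.963 -0.   ]
 [ 0.963 -0.269  0.   ]
 [ 0.    -0.    -1.   ]]
```

Emit:
move_arm(rows="0 0 -5 0 0 0 1;0 0 -5 0 0 0 1;0 0 -4.5 0 0 0 1;-2.76 3.95 0 0 0 0 1;-2.76 3.95 0 0 0 0 1;-2.76 3.95 0 0 0 0 1;-2.76 3.95 0 0 0 0 1;-2.76 3.95 0 0 0 0 1;-2.76 3.95 0 0 0 0 1;-2.76 3.95 0 0 0 0 1;-2.76 3.95 0 0 0 0 1;-2.76 3.95 0 0 0 0 1;-2.76 3.95 0 0 0 0 1;-2.76 3.95 0 0 0 0 1;-2.76 3.95 0 0 0 0 1")

```text
time_s: 3.0
eef_pos: [0.5231, 0.1053, 0.4491]
eef_rot: [0.0, 0.797, 0.604, 0.0]
wrist_force: [0.1, 0.2, 0.5]
opening: 0.998
```

```bash
cat > st.py <<'E'
from h import *
o=ctrl.get_obs();M=R.from_quat(np.roll(o["eef_rot"],-1)).as_matrix()
print("t",round(o["time_s"],2),"q",np.round(o["q"],3).tolist(),"pos",np.round(o["eef_pos"],4).tolist(),"f",np.round(o["wrist_force"],1).tolist(),"op",round(o["opening"],3));print(M.round(4))
E
python3 st.py
```

```text
t 3.0 q [-0.024, 0.004, 1.51, 0.0, 1.627, -1.322] pos [0.5231, 0.1053, 0.4491] f [0.1, 0.2, 0.5] op 0.998
[[ 2.697e-01  9.630e-01  6.000e-04]
 [ 9.630e-01 -2.697e-01  2.000e-04]
 [ 3.000e-04  6.000e-04 -1.000e+00]]
```

Emit:
move_arm(rows="0 0 0 0 0 8.5 1;0 0 0 0 0 8.5 1;0 0 0 0 0 8.5 1;0 0 0 0 0 8.5 1;0 0 0 0 0 8.5 1;0 0 0 0 0 8.5 1;0 0 0 0 0 8.5 1;0 0 0 0 0 8.5 1;0 0 0 0 0 8.5 1;0 0 0 0 0 8.5 1;0 0 0 0 0 8.5 1;0 0 0 0 0 8.5 1;0 0 0 0 0 8.5 1;0 0 0 0 0 8.5 1;0 0 0 0 0 8.5 1;0 0 4 0 0 8.5 1;0 0 4 0 0 8.5 1;0 0 3 0 0 8.5 1;0 0 3 0 0 8 1;0 0 0 0 0 0 1")

```text
time_s: 5.0
eef_pos: [0.5198, 0.1071, 0.3044]
eef_rot: [0.003, 0.727, -0.686, -0.003]
wrist_force: [-0.5, 0.0, -0.6]
opening: 0.997
```

```bash
python3 st.py; python3 - <<'E'
from h import *
c=ctrl.camera("wrist");cv2.imwrite("pics/w1.png",c["color"])
S=np.array([.5216,.107,.1888]);print(proj(c,S,True),proj(c,S-[0,0,.02],True))
for q in ("screw_head","camera"):print(q,[(round(float(d["confidence"]),2),[int(x) for x in d["bbox"]]) for d in ctrl.look_for("wrist",q)])
o=ctrl.get_obs()
E
```

```text
t 5.0 q [-0.021, 0.086, 1.712, 0.0, 1.352, 1.493] pos [0.5198, 0.1071, 0.3044] f [-0.5, 0.0, -0.6] op 0.997
[[ 5.750e-02 -9.983e-01 -8.500e-03]
 [-9.983e-01 -5.750e-02  2.000e-04]
 [-7.000e-04  8.500e-03 -1.000e+00]]
[[324.30233144 267.5019765 ]] [[324.29190863 254.56684886]]
screw_head [(0.72, [302, 238, 343, 284])]
camera [(0.88, [397, 261, 492, 317]), (0.59, [439, 92, 513, 198]), (0.29, [582, 146, 640, 220])]
```

View pics/w1.png

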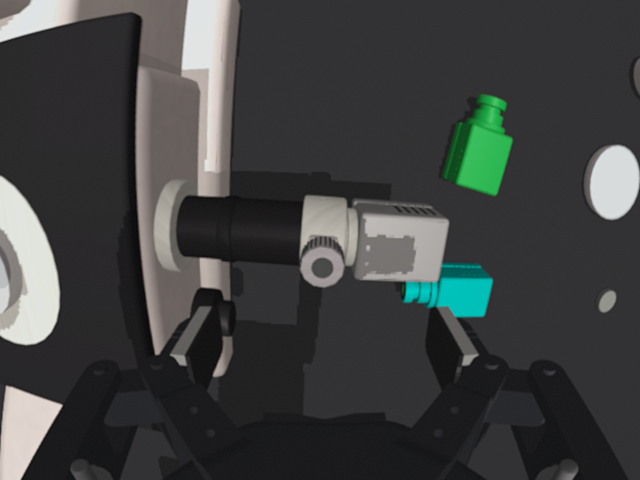

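Emit:
move_arm(rows="-0.1 -0.2 1 0.5 0 0 1;0 0 3 0 0 0 1;0 0 2.7 0 0 0 1;0 0 0 0 0 0 1;0 0 0 0 0 0 1")

```text
time_s: 5.65
eef_pos: [0.525, 0.1083, 0.2427]
eef_rot: [-0.003, 0.728, -0.686, 0.003]
wrist_force: [0.1, -0.1, 0.6]
opening: 0.995
```

```bash
python3 st.py; python3 - <<'E'
from h import *
c=ctrl.camera("wrist");cv2.imwrite("pics/w2.png",c["color"])
S=np.array([.5216,.108,.1888]);print(proj(c,S,True))
E
```

```text
t 5.65 q [-0.018, 0.153, 1.769, 0.001, 1.21, 1.492] pos [0.525, 0.1083, 0.2427] f [0.1, -0.1, 0.6] op 0.995
[[ 5.970e-02 -9.982e-01  9.500e-03]
 [-9.982e-01 -5.970e-02  5.000e-04]
 [ 1.000e-04 -9.500e-03 -1.000e+00]]
[[323.96964431 340.84833508]]
```

View pics/w2.png

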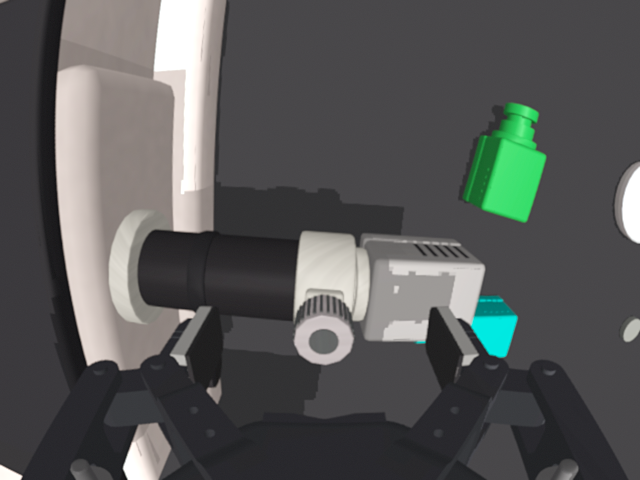

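Emit:
move_arm(rows="0 0.4 0.5 -0.5 0 0 1;0 0 0.1 0 0 0 0.8;0 0 0 0 0 0 0.5;0 0 0 0 0 0 0.2;0 0 0 0 0 0 0;0 0 0 0 0 0 0;0 0 0 0 0 0 0;0 0 0 0 0 0 0;0 0 0 0 0 0 0")

```text
time_s: 6.6
eef_pos: [0.5208, 0.1081, 0.2362]
eef_rot: [-0.0, 0.728, -0.686, 0.0]
wrist_force: [-0.6, 0.8, 4.1]
opening: 0.261
```

```bash
python3 st.py; python3 - <<'E'
from h import *
c=ctrl.camera("wrist");cv2.imwrite("pics/w3.png",c["color"])
E
```

```text
t 6.6 q [-0.019, 0.157, 1.779, 0.0, 1.205, 1.493] pos [0.5208, 0.1081, 0.2362] f [-0.6, 0.8, 4.1] op 0.261
[[ 5.890e-02 -9.983e-01  5.000e-04]
 [-9.983e-01 -5.890e-02  2.000e-04]
 [-2.000e-04 -6.000e-04 -1.000e+00]]
```

View pics/w3.png

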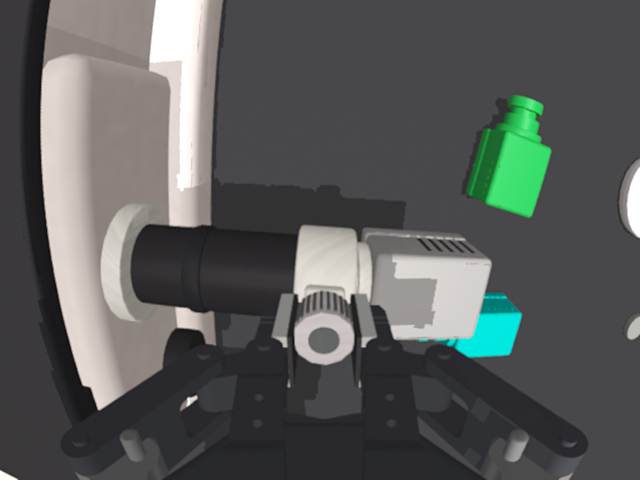

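Emit:
move_arm(rows="0 0 -0.02 0 0 -8.5 0;0 0 -0.02 0 0 -8.5 0;0 0 -0.03 0 0 -8.5 0;0 0 -0.02 0 0 -8.5 0;0 0 -0.02 0 0 -8.5 0;0 0 -0.03 0 0 -8.5 0;0 0 -0.02 0 0 -8.5 0;0 0 -0.02 0 0 -8.5 0;0 0 -0.03 0 0 -8.5 0;0 0 -0.02 0 0 -8.5 0;0 0 -0.02 0 0 -8.5 0;0 0 -0.03 0 0 -8.5 0;0 0 -0.02 0 0 -8.5 0;0 0 -0.02 0 0 -8.5 0;0 0 -0.03 0 0 -8.5 0;0 0 -0.02 0 0 -8.5 0;0 0 -0.02 0 0 -8.5 0;0 0 -0.03 0 0 -8.5 0;0 0 -0.02 0 0 -8.5 0;0 0 -0.02 0 0 -8.5 0")

```text
time_s: 8.65
eef_pos: [0.5228, 0.1081, 0.2412]
eef_rot: [0.002, 0.745, 0.667, 0.003]
wrist_force: [7.6, 2.5, -1.1]
opening: 0.256
```

```bash
python3 st.py; python3 - <<'E'
from h import *
c=ctrl.camera("wrist");cv2.imwrite("pics/w4.png",c["color"])
c=ctrl.camera("scene");crop(c["color"],260,100,400,230,"pics/s4.png",5)
print(ctrl.get_obs()["torque"])
E
```

```text
t 8.65 q [-0.019, 0.152, 1.774, 0.001, 1.21, -1.48] pos [0.5228, 0.1081, 0.2412] f [7.6, 2.5, -1.1] op 0.256
[[ 1.101e-01  9.939e-01  6.200e-03]
 [ 9.939e-01 -1.101e-01  8.000e-04]
 [ 1.400e-03  6.100e-03 -1.000e+00]]
[ 0.44065318 -1.33302653  0.1289518 ]
```

View pics/w4.png

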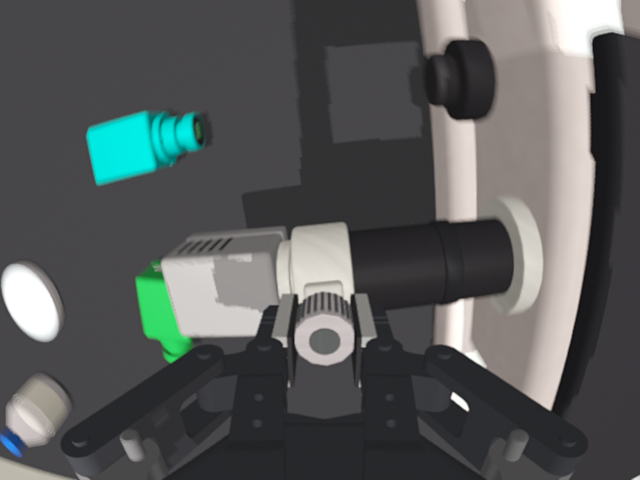

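View pics/s4.png

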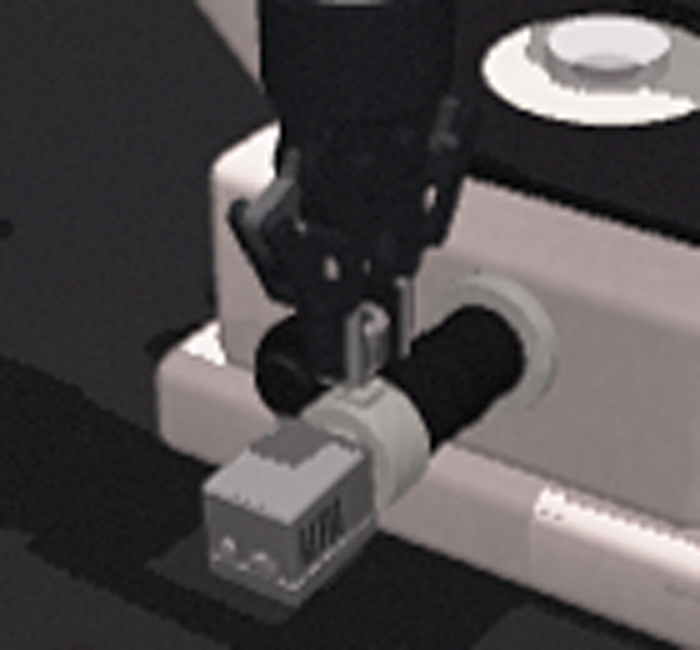

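Emit:
move_arm(rows="0 0 -0.02 0 0 -8 0;0 0 0 0 0 0 0;0 0 0 0 0 0 0;0 0 0 0 0 0 0.4;0 0 0 0 0 0 0.7;0 0 0 0 0 0 1;0 0 0 0 0 0 1;0 0 -3 0 0 0 1;0 0 -4 0 0 0 1;0 0 0 0 0 0 1;0 0 0 0 0 0 1")

```text
time_s: 9.85
eef_pos: [0.521, 0.108, 0.3117]
eef_rot: [0.001, 0.699, 0.716, 0.001]
wrist_force: [-0.1, -0.1, -0.8]
opening: 0.999
```

```bash
python3 st.py; python3 - <<'E'
from h import *
c=ctrl.camera("wrist");cv2.imwrite("pics/w5.png",c["color"])
S0=np.array([.5214,.108,.1888])
for z in (0,.002,.004,.005,.006): print(z,proj(c,S0+[0,0,z],True)) 
c=ctrl.camera("scene");crop(c["color"],260,100,400,230,"pics/s5.png",5)
for z in (0,.0055): print(z,proj(c,S0+[0,0,z])) 
E
```

```text
t 9.85 q [-0.019, 0.077, 1.707, -0.0, 1.355, -1.614] pos [0.521, 0.108, 0.3117] f [-0.1, -0.1, -0.8] op 0.999
[[-2.390e-02  9.997e-01  2.400e-03]
 [ 9.997e-01  2.390e-02 -2.000e-04]
 [-2.000e-04  2.400e-03 -1.000e+00]]
0 [[324.0740785  268.80302707]]
0.002 [[324.0760153  270.16041203]]
0.004 [[324.07798518 271.54217794]]
0.005 [[324.07898277 272.24239786]]
0.006 [[324.07998894 272.9489484 ]]
0 [[330.56263854 165.34271226]]
0.0055 [[330.53112266 163.01596207]]
```

View pics/w5.png

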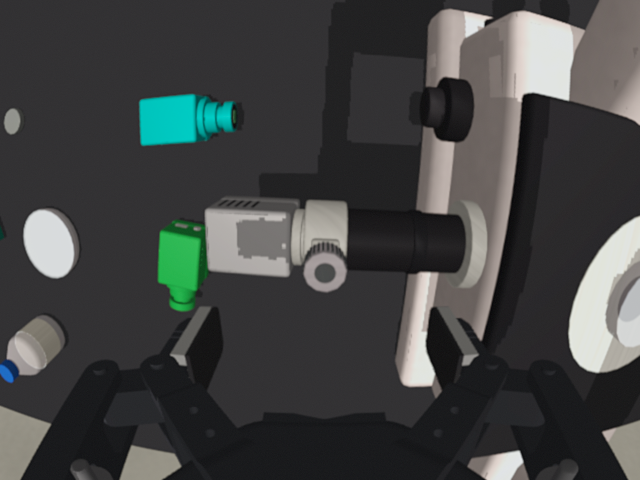

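View pics/s5.png

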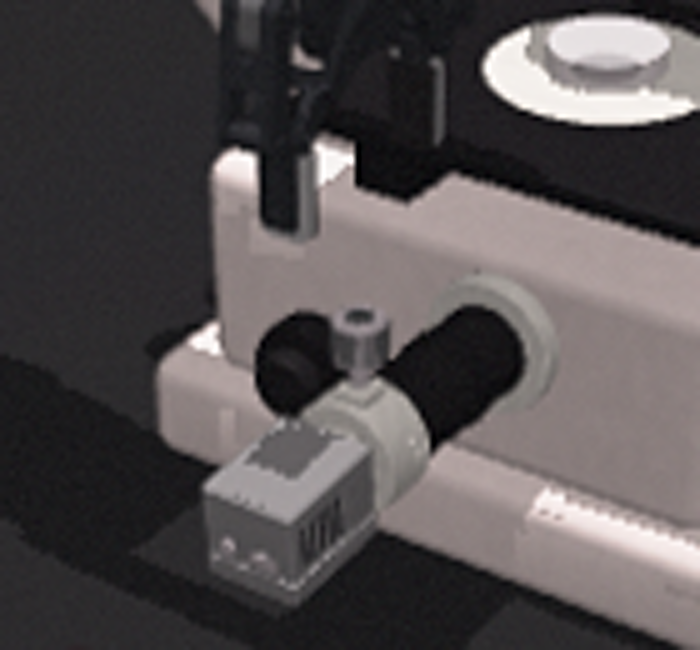

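Emit:
move_arm(rows="-4 0 -2 0 0 0 1;-4 0 -2 0 0 0 1;-4 0 0 0 0 0 1;-4 0 0 0 0 0 1;0 0 0 0 0 8.4 1;0 0 0 0 0 8.4 1;0 0 0 0 0 8.4 1;0 0 0 0 0 8.4 1;0 0 0 0 0 8.4 1;0 0 0 0 0 8.4 1;0 0 0 0 0 8.4 1;0 0 0 0 0 8.4 1;0 0 0 0 0 8.4 1;0 0 0 0 0 8.4 1;0 0 0 0 0 8.1 1;0 0 0 8.5 0 0 1;0 0 0 8.5 0 0 1;0 0 0 0 0 0 1;0 0 0 0 0 0 1")

```text
time_s: 11.85
eef_pos: [0.5239, -0.0527, 0.3491]
eef_rot: [-0.147, 0.989, -0.007, -0.0]
wrist_force: [-0.2, 0.5, 0.1]
opening: 1.001
```

```bash
python3 st.py
```

```text
t 11.85 q [-0.453, 0.07, 1.66, 0.265, 1.544, -0.463] pos [0.5239, -0.0527, 0.3491] f [-0.2, 0.5, 0.1] op 1.001
[[ 0.9999 -0.0149  0.0014]
 [-0.0146 -0.9569  0.2901]
 [-0.003  -0.2901 -0.957 ]]
```

Emit:
move_arm(rows="0 0 0 8.5 0 0 1;0 0 0 8.5 0 0 1;0 0 0 8.5 0 0 1;0 0 0 8.5 0 0 1;0 0 0 8.5 0 0 1;0 0 0 0 0 0 1;0 0 0 0 0 0 1")

```text
time_s: 12.55
eef_pos: [0.5244, -0.0514, 0.3497]
eef_rot: [-0.494, 0.869, -0.006, 0.002]
wrist_force: [-0.5, 0.2, -1.1]
opening: 1.004
```

```bash
python3 st.py; cat >> h.py <<'E'
def rel(target):
    o=ctrl.get_obs();M=R.from_quat(np.roll(o["eef_rot"],-1)).as_matrix()
    return (M.T@(np.array(target)-o["eef_pos"])*100).round(2)
E
python3 - <<'E'
from h import *
print(rel([.521,-.079,.205]))
c=ctrl.camera("wrist");cv2.imwrite("pics/w6.png",c["color"])
E
```

```text
t 12.55 q [-0.67, 0.278, 1.649, 0.798, 1.892, -0.671] pos [0.5244, -0.0514, 0.3497] f [-0.5, 0.2, -1.1] op 1.004
[[ 0.9999 -0.0083  0.0089]
 [-0.0119 -0.5112  0.8594]
 [-0.0026 -0.8594 -0.5113]]
[-0.27 13.85  5.03]
```

Emit:
move_arm(rows="-0.1 4.6 1.6 0 0 0 1;-0.1 4.6 1.7 0 0 0 1;-0.1 4.6 1.7 0 0 0 1;0 0 0 0 0 0 1;0 0 0 0 0 0 1")

```text
time_s: 13.1
eef_pos: [0.5215, -0.0782, 0.2077]
eef_rot: [-0.496, 0.868, -0.005, 0.003]
wrist_force: [-0.2, 0.3, 1.2]
opening: 1.001
```

```bash
python3 st.py; python3 - <<'E'
from h import *
print(rel([.521,.0073,.155]))
c=ctrl.camera("wrist");im=c["color"].copy()
C=np.array([.521,.057,.128])
Rc=R.from_euler('zx',[-.0123,.045]).as_matrix()
pts=[C+Rc@np.array([sx*.023,sy*.03,sz*.023]) for sx in(-1,1) for sy in(-1,1) for sz in (-1,1)]
for q in proj(c,pts,True): cv2.circle(im,(int(q[0]),int(q[1])),2,(0,0,255),-1)
cv2.imwrite("pics/w7.png",im)
E
```

```text
t 13.1 q [-0.709, 0.501, 1.68, 0.732, 1.734, -0.881] pos [0.5215, -0.0782, 0.2077] f [-0.2, 0.3, 1.2] op 1.001
[[ 9.999e-01 -5.900e-03  9.700e-03]
 [-1.130e-02 -5.081e-01  8.612e-01]
 [-2.000e-04 -8.613e-01 -5.081e-01]]
[-0.15  0.19 10.04]
```

View pics/w7.png

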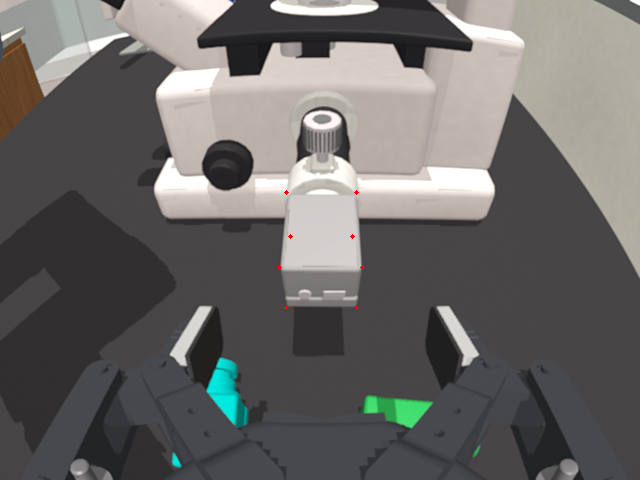

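Emit:
move_arm(rows="-0.1 0.2 3 0 0 0 1;0 0 4 0 0 0 1;0 0 3 0 0 0 1;0 0 0 0 0 0 1;0 0 0 0 0 0 1")

```text
time_s: 13.65
eef_pos: [0.5225, 0.0064, 0.1568]
eef_rot: [-0.495, 0.869, -0.003, 0.005]
wrist_force: [-0.4, 0.2, 0.2]
opening: 1.0
```

```bash
python3 st.py; python3 - <<'E'
from h import *
print(rel([.521,.0073,.155]))
c=ctrl.camera("wrist");cv2.imwrite("pics/w8.png",c["color"])
c=ctrl.camera("scene");crop(c["color"],240,120,400,250,"pics/s8.png",5)
E
```

```text
t 13.65 q [-0.589, 0.532, 1.775, 0.806, 1.576, -0.905] pos [0.5225, 0.0064, 0.1568] f [-0.4, 0.2, 0.2] op 1.0
[[ 0.9999 -0.0013  0.0116]
 [-0.0107 -0.5101  0.8601]
 [ 0.0048 -0.8601 -0.51  ]]
[-0.15  0.11  0.17]
```

View pics/w8.png

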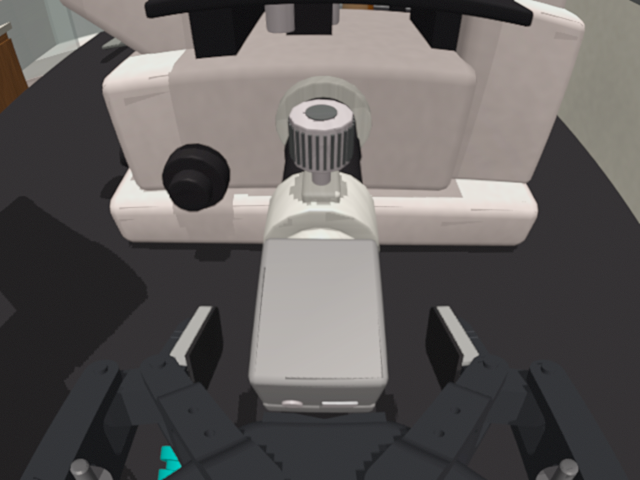

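View pics/s8.png

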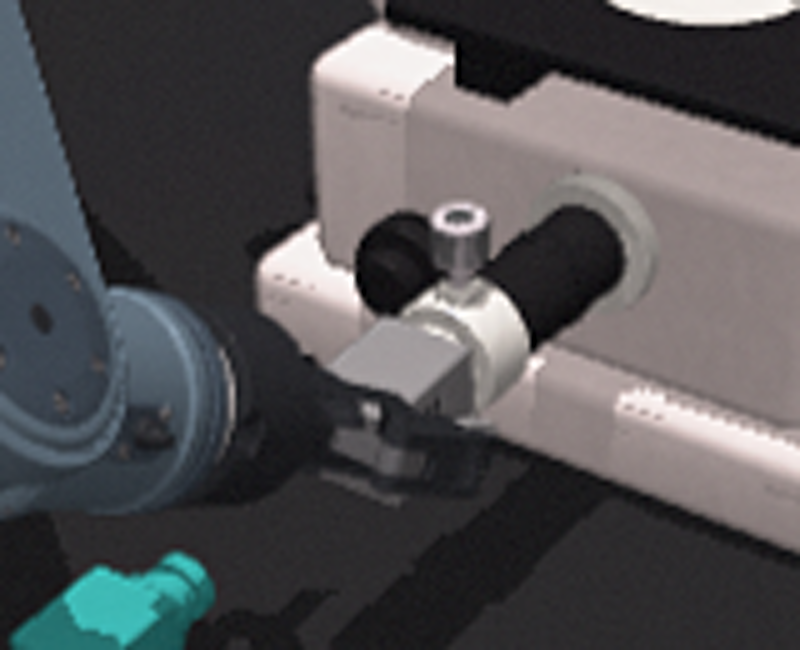

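Emit:
move_arm(rows="-0.15 0.1 0.2 0 0 0 0.9;0 0 0 0 0 0 0.7;0 0 0 0 0 0 0.5;0 0 0 0 0 0 0.2;0 0 0 0 0 0 0;0 0 0 0 0 0 0;0 0 0 0 0 0 0;0 0 0 0 0 0 0")

```text
time_s: 14.55
eef_pos: [0.5202, 0.0067, 0.1523]
eef_rot: [-0.496, 0.868, -0.006, 0.004]
wrist_force: [-0.3, -5.6, 2.9]
opening: 0.533
```

```bash
python3 st.py; python3 - <<'E'
from h import *
c=ctrl.camera("wrist");cv2.imwrite("pics/w9.png",c["color"])
E
```

```text
t 14.55 q [-0.591, 0.538, 1.78, 0.806, 1.57, -0.91] pos [0.5202, 0.0067, 0.1523] f [-0.3, -5.6, 2.9] op 0.533
[[ 0.9999 -0.0061  0.0123]
 [-0.0137 -0.5082  0.8612]
 [ 0.001  -0.8612 -0.5082]]
```

View pics/w9.png

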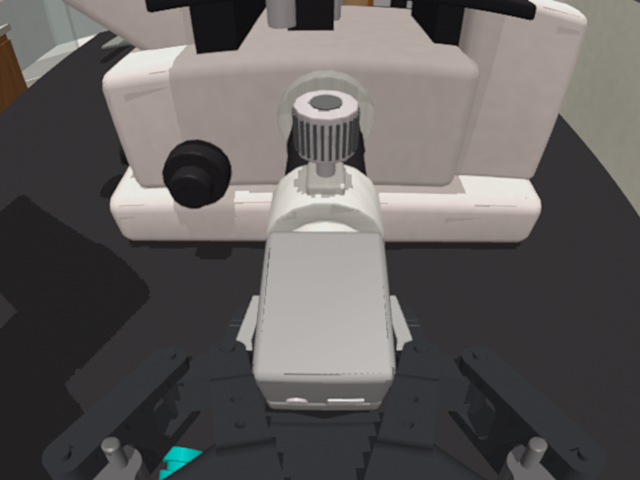

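Emit:
move_arm(rows="0 0.15 -0.26 0 0 0 0;0 0.25 -0.43 0 0 0 0;0 0.25 -0.43 0 0 0 0;0 0 0 0 0 0 0")

```text
time_s: 15.0
eef_pos: [0.5195, -0.0058, 0.1516]
eef_rot: [-0.496, 0.868, -0.006, 0.003]
wrist_force: [0.5, -0.2, -2.1]
opening: 0.529
```

```bash
python3 st.py; python3 - <<'E'
from h import *
c=ctrl.camera("wrist");cv2.imwrite("pics/w10.png",c["color"])
E
```

```text
t 15.0 q [-0.611, 0.546, 1.768, 0.792, 1.584, -0.916] pos [0.5195, -0.0058, 0.1516] f [0.5, -0.2, -2.1] op 0.529
[[ 9.999e-01 -7.200e-03  1.090e-02]
 [-1.300e-02 -5.080e-01  8.613e-01]
 [-6.000e-04 -8.613e-01 -5.080e-01]]
```

View pics/w10.png

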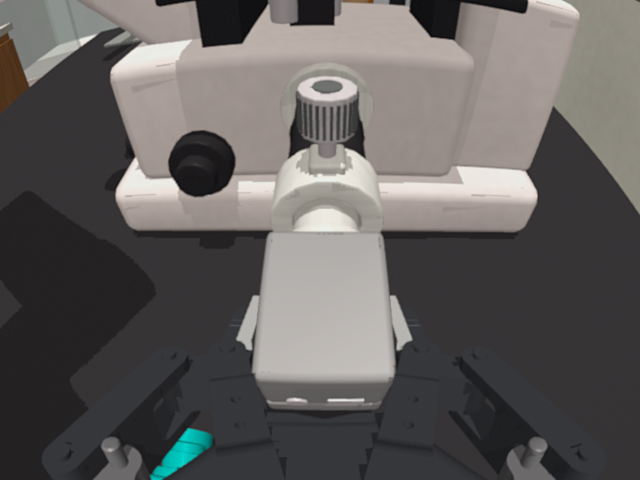

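Emit:
move_arm(rows="0 0.25 -0.43 0 0 0 0;0 0.25 -0.43 0 0 0 0;0 0.25 -0.43 0 0 0 0;0 0.25 -0.43 0 0 0 0;0 0.5 -0.86 0 0 0 0;0 1 -1.7 0 0 0 0;0 1 -1.7 0 0 0 0;0 -0.7 -2.7 0 0 0 0;0 -0.7 -2.7 0 0 0 0;0 -0.7 -2.7 0 0 0 0;0 -0.7 -2.7 0 0 0 0;0 0 0 0 0 0 0;0 0 0 0 0 0 0")

```text
time_s: 16.35
eef_pos: [0.5175, -0.1551, 0.2312]
eef_rot: [-0.496, 0.868, -0.006, 0.004]
wrist_force: [-1.6, 0.9, -4.3]
opening: 0.532
```

```bash
python3 st.py; python3 - <<'E'
from h import *
c=ctrl.camera("wrist");cv2.imwrite("pics/w11.png",c["color"])
c=ctrl.camera("scene");cv2.imwrite("pics/s11.png",c["color"])
E
```

```text
t 16.35 q [-0.807, 0.529, 1.575, 0.679, 1.844, -0.893] pos [0.5175, -0.1551, 0.2312] f [-1.6, 0.9, -4.3] op 0.532
[[ 9.999e-01 -7.000e-03  1.270e-02]
 [-1.450e-02 -5.084e-01  8.610e-01]
 [ 4.000e-04 -8.611e-01 -5.085e-01]]
```

View pics/w11.png

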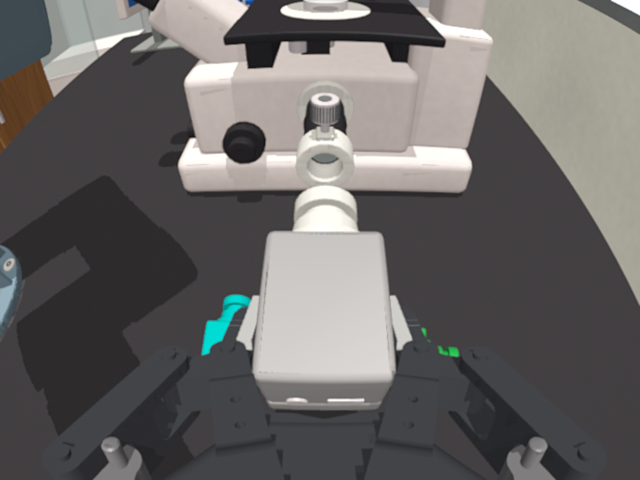

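View pics/s11.png

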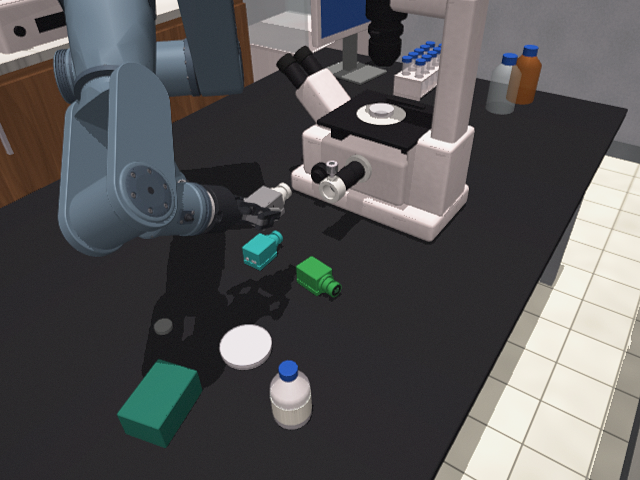

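Emit:
move_arm(rows="0 -3.0 -1.8 0 0 0 0;0 -3.6 -2.1 0 0 0 0;0 -3.6 -2.1 0 0 0 0;0 -3.6 -2.1 0 0 0 0;0 0 0 -8.4 0 0 0;0 0 0 -8.4 0 0 0;0 0 0 -8.4 0 0 0;0 0 0 -8.4 0 0 0;0 0 0 -8.4 0 0 0;0 0 0 0 0 0 0;0 0 0 0 0 0 0")

```text
time_s: 17.55
eef_pos: [0.5174, -0.1518, 0.3905]
eef_rot: [-0.155, 0.988, -0.005, -0.0]
wrist_force: [-0.5, -0.9, -4.0]
opening: 0.527
```

```bash
python3 st.py; python3 - <<'E'
from h import *
c=ctrl.camera("wrist");cv2.imwrite("pics/w12.png",c["color"])
E
```

```text
t 17.55 q [-0.624, 0.104, 1.542, 0.253, 1.675, -0.609] pos [0.5174, -0.1518, 0.3905] f [-0.5, -0.9, -4.0] op 0.527
[[ 0.9999 -0.0106  0.0016]
 [-0.0106 -0.9522  0.3054]
 [-0.0017 -0.3054 -0.9522]]
```

View pics/w12.png

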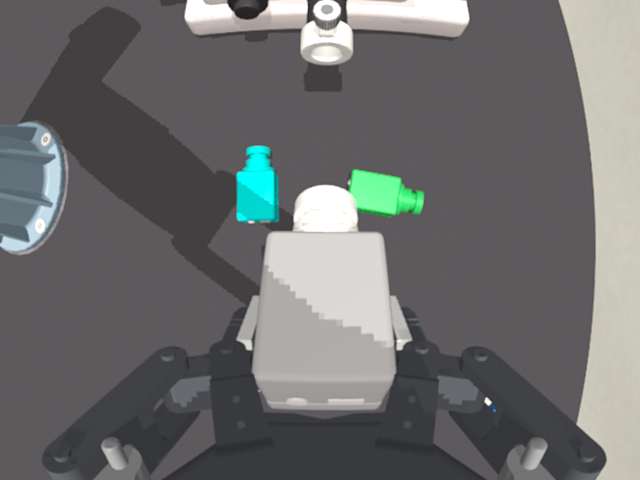

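Emit:
move_arm(rows="0 0 0 -8.4 0 0 0;0 0 0 -8.4 0 0 0;0 0 0 -8.4 0 0 0;0 0 0 -8.4 0 0 0;0 0 0 -8.4 0 0 0;0 0 0 -8.4 0 0 0;0 0 0 0 0 0 0;0 0 0 0 0 0 0;0 0 0 0 0 0 0")

```text
time_s: 18.5
eef_pos: [0.5176, -0.1541, 0.3907]
eef_rot: [0.281, 0.96, -0.007, -0.003]
wrist_force: [-1.1, 0.7, -3.0]
opening: 0.535
```

```bash
python3 st.py; python3 - <<'E'
from h import *
c=ctrl.camera("wrist");cv2.imwrite("pics/w13.png",c["color"])
c=ctrl.camera("scene");crop(c["color"],100,50,420,290,"pics/s13.png",2.5)
a=c;b=ctrl.camera("top");cv2.imwrite("pics/t13.png",b["color"])
o=ctrl.get_obs();M=R.from_quat(np.roll(o["eef_rot"],-1)).as_matrix()
C=o["eef_pos"]+M@np.array([0,0,.054]);print(C)
for d in (0,-.062): print(proj(a,C+[0,0,d]))
E
```

```text
t 18.5 q [-0.269, 0.019, 1.686, -0.569, 1.322, -0.143] pos [0.5176, -0.1541, 0.3907] f [-1.1, 0.7, -3.0] op 0.535
[[ 0.9999 -0.012  -0.0091]
 [-0.015  -0.8418 -0.5396]
 [-0.0012  0.5397 -0.8418]]
[ 0.51721101 -0.18359262  0.34613343]
[[219.58208153 156.72709692]]
[[225.22423515 191.0301949 ]]
```

View pics/s13.png

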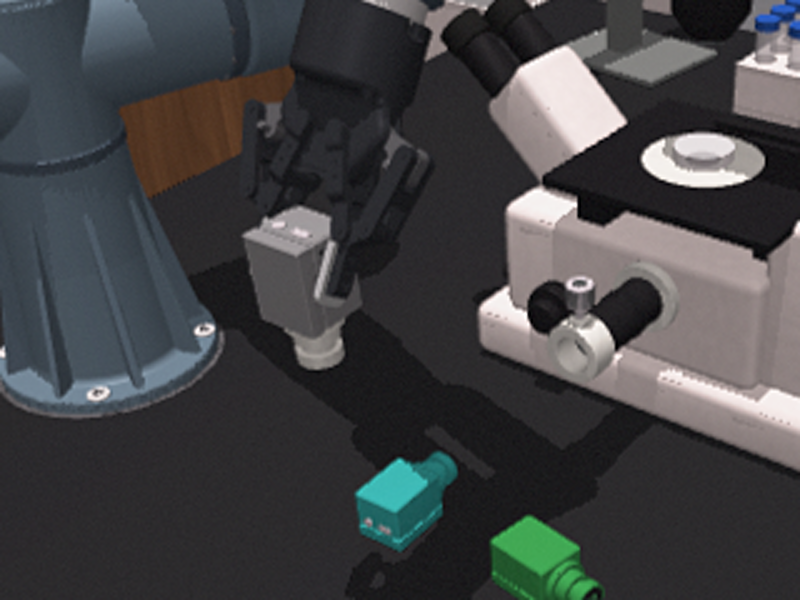

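View pics/w13.png

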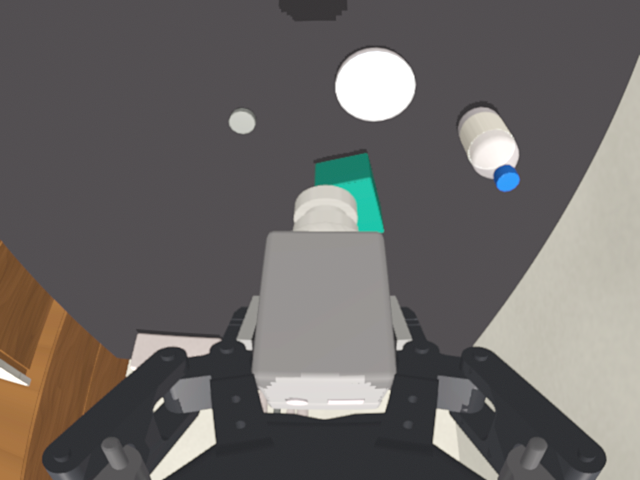

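```bash
python3 - <<'E'
from h import *
from scipy.optimize import least_squares
c=ctrl.camera("wrist")
g=c["color"];crop(g,230,180,420,420,"pics/w14.png",2.5)
obs=np.array([[270,234],[384,234],[394,379],[253,378]],float)
loc=np.array([[-.023,.03,.023],[.023,.03,.023],[.023,-.03,.023],[-.023,-.03,.023]])
o=ctrl.get_obs();M=R.from_quat(np.roll(o["eef_rot"],-1)).as_matrix()
base=R.from_euler('x',-np.pi/2)
def pose(p): return R.from_rotvec(p[3:])*base, np.array([.517,-.184,.346])+p[:3]
def res(p):
    r,t=pose(p);return (proj(c,r.apply(loc)+t,True)-obs).ravel()
s=least_squares(res,np.zeros(6),x_scale=[.01]*3+[.1]*3);r,t=pose(s.x)
y=r.apply([0,1,0]);print(s.fun.round(1),t,y,np.degrees(np.arccos(-y[2])))
E
```

```text
[ 0.5  0.1 -0.7 -0.3  0.3  0.5 -0.1 -0.3] [ 0.51794554 -0.18883553  0.34073139] [ 0.02300038  0.03245139 -0.99920863] 2.27958400356589
```

View pics/w14.png

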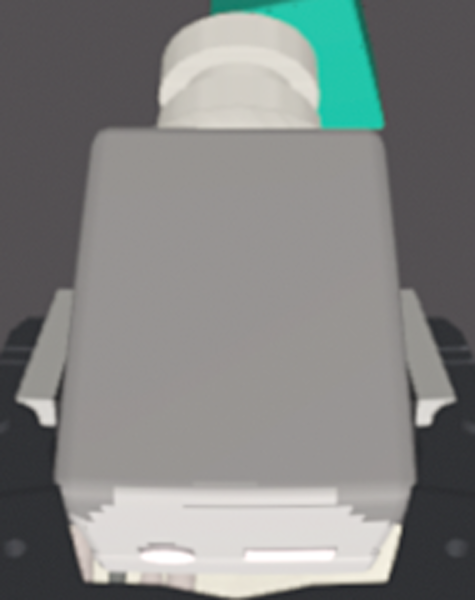

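Emit:
move_arm(rows="0 0 0 -2 0 0 0;0 0 0 0 0 0 0;0 0 0 0 0 0 0;0 0 0 0 0 0 0;0 0 0 0 0 0 0;0 0 0 0 0 0 0;0 0 0 0 0 0 0;0 0 0 0 0 0 0")

```text
time_s: 19.5
eef_pos: [0.5177, -0.1533, 0.3913]
eef_rot: [0.3, 0.954, -0.006, -0.002]
wrist_force: [0.0, -0.4, -3.1]
opening: 0.532
```

```bash
python3 st.py; python3 - <<'E'
from h import *
a=ctrl.get_obs()["eef_pos"];ctrl.camera("scene");b=ctrl.get_obs();print(np.array(b["eef_pos"])-a,np.abs(b["dq"]).max())
print(ctrl.hand_in())
E
```

```text
t 19.5 q [-0.253, 0.021, 1.694, -0.612, 1.316, -0.115] pos [0.5177, -0.1533, 0.3913] f [0.0, -0.4, -3.1] op 0.532
[[ 0.9999 -0.0105 -0.0073]
 [-0.0128 -0.8201 -0.572 ]
 [ 0.      0.5721 -0.8202]]
[-1.05905560e-05  7.70398508e-06 -4.22111276e-05] 0.0020690275275274663
the job is handed in; nothing more can be done
None
```

I took the camera off the port and handed the job in at about 19.5 s of the 54 s. The gripper holds it still with the open mount facing down. No verdict is reported.

- **Clamp screw:** I turned it about 178° anticlockwise. In the scene picture the head stood about 5 mm higher, which fits roughly 3.1–3.2 rad against the 2.6 needed. There was no direct reading of the joint.
- **Drawing out:** I gripped the housing by its sides from the tail end. The opening stayed at 0.53, which matches the 46 mm width. I drew the camera straight out at first, and the wrist force stayed at a few newtons at every check. For the last centimetres out I began to lift as well.
- **Final pose:** A fit to the wrist picture put the mount about 2° off straight down. A rougher look at the scene picture suggested 3–5°. I turned it a further 2° afterwards and did not measure again; all of these are inside the 15° limit. The mount's end is about 0.28 m above the bench and about 0.3 m from the port mouth.
- **Last checks:** The arm was at rest, with the tool moving under 0.1 mm between readings. I saw no sign of contact with the other things on the bench, but I did not measure their positions again.

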